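# Pin the drive link of the tray sealer

### The arm

A 6-joint arm with a two-finger parallel gripper is mounted at the origin on the work surface. World frame = base frame: x ahead of the robot, y to its left, z up, the work surface at z = 0. Lengths are in mm, angles in degrees, forces in N, time in s.
With the tool pointing down it reaches from about 350 to 850 mm from the base axis. Payload 8.1 kg.
Tool frame: the origin (TCP) lies at the very end of the fingers, on their centre line; the grasp point (between the pads) lies 19 mm behind it; z points along the fingers, y is the line along which they close (so a half turn about z gives the same grasp; the last joint's range is limited). The gripper opens to 85 mm and grips with 20 to 120 N. Pads are 22 mm wide; open, the fingers measure 114 mm over their backs; the gripper's body (76 mm by 85 mm) begins 54 mm behind the grasp point. The pads swing forward as they close: fully open they stand 13 mm farther back than shut.
Start: joints at [-68.262, 7.471, 85.268, -0, 87.261, -4.893], TCP at [268.966, -536.342, 231.292] pointing down, gripper open.
Joint ranges: [-169.43, 169.43], [-51.17, 129.36], [1.28, 143.12], [-76.62, 256.62], [0, 156.53], [-152.29, 152.29]. Speed limits (degrees/s): [136.94, 136.94, 159.86, 180, 180, 180].

### API

Orientations are given as [roll, pitch, yaw] about the fixed x, y, z axes, in that order (R = Rz(yaw) Ry(pitch) Rx(roll)).
In Python, from bench import * gives the robot as it stands.
- The arm moves only by the tool play_rows, never from a script. Its argument "increments" is a list of rows, each a list of 3 entries, a list of its own where there are three numbers: the gripper's target within -1 to 1 (fully open at 1, half-way at 0, shut at -1), then the shift along the tool's x, y, z in mm, then the turn about the tool's z in rad. A call has 1 to 12 rows; each row shifts and turns the commanded pose from where the row before left it, along the tool's axes as they then stand; what a row does not reach is not made up. A row lasts 1/12 s, in which the tool goes at most 41.7 mm and 7.16 degrees, less where a joint would pass 70% of its speed; a pose out of reach is approached as far as the arm can. A call is refused whole if a number of a shift passes 41.7 or a number of a turn 0.125, either way. A call with a gripper value outside its range is refused whole. The fingers move at their own pace and stop on an object; "force" is the grip in N (left out, the last holds). Time passes only in rows, so rows that do not move let the fingers close. It gives the time, the measured TCP pose, the force, the opening and the grip force at its end, in the units of the state.
- sense(): the state, without advancing time (a new reading comes with each control period).
- snapshot(name): name is "scene" or "side" or "wrist"; returns a dict with "color" (420x560x3 uint8, red, green, blue), "intrinsics" (3x3 intrinsics, pixels), "k1" (the pictures are not rectified: a ray, as slopes to the right and down, at radius r is drawn at 1 + k1 r^2 times it, then the intrinsics apply), "world_from_camera" (4x4, takes a point from camera to world coordinates). Camera axes: x right, y down, z forward; pixel columns grow to the right and rows downward; lengths in mm; the calibration is good to about 2 mm. A picture is of the moment at which its call begins. There is no depth.
- hand_in(): hands the job in; it is judged then, once.
Trained networks look in a picture, given as the dict that the camera call returned (one of the last four; its "shot" number tells which), for a name from the list of things; names that differ only in an ending like _2 or _b are one class to them, and where a whole thing is asked for, a point or a joint stands for the part that bears it (a point fixed in the world has none). Each returns a list of dicts, best first, with "p" (0 to 1); they miss things now and then, are a little off and sometimes report something else, mostly with a low value. They report only what shows in the picture. A call takes as long as a camera call.
- find_in(query, picture): "xyz" ([x, y, z] in mm, in the coordinates of the camera as it stood for that picture, good to about 4 mm: the middle of the surface that is visible of it).
- regions_of(query, picture): "mask" (420x560 bool, what is visible of it).
- pinpoint(query, picture): "xyz" ([x, y, z] in mm, in the coordinates of the camera as it stood for that picture, good to about 4 mm: a listed point, or the origin of a listed thing).
The state is a dict: "time": time; "joint_pos": joint angles; "qd": joint speeds; "joint_efforts": joint torques, N m; "tool_pos": TCP position; "tcp_rot": TCP orientation; "ft_force": force on the tool from outside, world axes, zero at the start; "wrist_torque": the same for the moment, N m; "finger_gap": finger opening in mm; "grip_force": force on a finger pad.
Only numpy, scipy, OpenCV 4.12 (cv2) and the standard library are available. Lean on these libraries where they do the work, as an engineer would, in place of code of your own. Each camera call takes 0.05 s, during which the arm holds its last target. There are 200 camera calls.

### The job

The sealer's drive link has been dropped over the square stud on the carriage. Pick up the lock pin with the sprung loop, push it fully home through the stud's cross hole from the open end of the rails (feel gently for the hole, as the stud may have turned, and do not shove the carriage along its rails), then swing its loop over the top of the stud until it snaps down shut on the far side, and let go. Leave the plain pin and the hex key where they lie.

Things in the scene. Friction and masses are not known exactly. Their poses are not given: they have to be found in the camera images.
- hole (a point): Centre of the 9 mm cross hole in the stud, on the stud's upright axis, 62 mm above the table; its lower edge is 1.5 mm above the eye. Axes are the carriage's, not the stud's: z up, y level along the rails towards the white press, x across. The pin enters along about +y. The hole's true direction is not measured: up to 1 rad either way from y, so its mouth lies on a 9 mm arc round the axis.
- eye (a point): On the stud's axis on the flat top of the round steel eye (44 mm across) of the drive link, 56 mm above the table. The stud's square steel head stands on it: 18 mm thick along the hole, 20 mm wide, flat sides 20 mm high, low cap to 80 mm with a dark line along the hole. It turns stiffly about its axis (0.1 N m); a pin that has entered turns it the rest of the way.
- carriage: Aluminium plate, top 46 mm above the table, sliding on two rails (drag 15 N). Origin on the table under the stud's axis; axes as hole. It reaches from -32 to 318 mm in x and -70 to 140 mm in y; on it the flat link, 26 mm wide, running from the stud along +y, and a nest of two blue trays, 78 mm high, from x = 91 mm on. The press starts about 0.27 m along +y.
- lock_pin: Steel lock pin lying on the table, 0.1 kg. Origin: on the underside below the shank's axis, at the shoulder where the shank starts; x along the shank to its tip, z up. Shank 8 mm thick, axis 4 mm above the underside, x = 0 to 36 mm, the last 5 mm tapering to a blunt 6.6 mm end. Head: block x = -31 to 0, 14 mm wide (y), 22 mm high. Home: the shoulder bears on the stud's flat side.
- grip (a point): Where to grip the lock pin's head across its 14 mm width: 11.5 mm behind the shoulder, mid height (11 mm above the underside), clear of the loop behind and of the stud in front. Grippable over its whole height. Axes as the pin's.
- shank_mid (a point): Point on the axis of the lock pin's shank, 9 mm ahead of the shoulder: it lies at hole when the pin is home. Axes as the pin's.
- loop (a joint): Angle of the lock pin's sprung round loop (60 mm ring of 4 mm wire), hinged across the head 26 mm behind the shoulder, 14 mm above the underside. 0: open, leaning back, as it starts; 2.2 rad: shut, lying forward round the stud. Over-centre spring: it pushes back with about 0.12 N m (3 N at the ring's end) until swung forward beyond 1.2 rad, then snaps on to 2.2 by itself.
- loop_end (a point): The loop's far end (centre of the wire), 54 mm from its hinge: when open 54 mm behind the shoulder and 60 mm above the pin's underside; half way, upright above the hinge; when shut 28 mm ahead of the shoulder, on the shank near its tip.
- plain_pin: A plain straight headed pin without a loop lying near by, 61 mm long, head 18 mm: not for this job, leave it. Origin under the head's end; x along it.
- hex_key: T-handled hex key lying on the table, black grip 110 mm along its x, blade 110 mm along y: leave it. Origin under the middle of the grip.

How it is judged:
By the outcome, as a careful person would: the job done as asked, in the order asked, and still so for the second after the job is handed in, with the robot touching nothing.
It also fails if it takes over 72 s, if anything falls off the work surface, if the arm or the gripper's body presses on something with over 40 N, if the wrist force passes 120 N, or if a joint passes its speed limit or range.

## Working session

There is one attempt and no reset: what is moved stays moved. The work goes in short steps, Python scripts to look and compute and a tool call to move; the robot and the scene stay as the last step left them, time stands still between calls to the robot, and variables do not carry over. Pictures are saved under pics/ and viewed, at most 10 in all, crops included, and the job is handed in when it is done.

Besides the shell and the picture viewer there is one more tool, called after "Call:" by a JSON object that holds its "method" and its "body". play_rows: Moves the arm, as the interface text tells. Its arguments: {"type":"object","properties":{"increments":{"type":"array","items":{"type":"array"}},"force":{"type":"number"}},"required":["increments"]}

```bash
mkdir -p pics
cat > h.py <<'E'
from bench import *
import numpy as np, cv2
def w(p,x): 
    T=np.array(p["world_from_camera"]); return T[:3,:3]@np.array(x)+T[:3,3]
def proj(p,X):
    T=np.array(p["world_from_camera"]); c=T[:3,:3].T@(np.array(X,float)-T[:3,3]); s=c[:2]/c[2]
    s=s*(1+p["k1"]*(s@s)); K=np.array(p["intrinsics"]); return K[:2,:2]@s+K[:2,2]
def ray(p,u,v):
    K=np.array(p["intrinsics"]); d=np.array([(u-K[0,2])/K[0,0],(v-K[1,2])/K[1,1]]); s=d.copy()
    for _ in range(20): s=d/(1+p["k1"]*(s@s))
    T=np.array(p["world_from_camera"]); return T[:3,3],T[:3,:3]@np.array([s[0],s[1],1])
def onz(p,u,v,z):
    o,d=ray(p,u,v); return o+d*(z-o[2])/d[2]
def save(p,n): cv2.imwrite(f"pics/{n}.png",p["color"][:,:,::-1])
E
python3 - <<'E'
from h import *
np.set_printoptions(precision=1,suppress=True)
for n in ["scene","side","wrist"]:
    p=snapshot(n); save(p,n+"0")
    print(n,np.array(p["world_from_camera"])[:3,3],np.array(p["world_from_camera"])[:3,2])
    for q in ["hole","eye","lock_pin","grip","shank_mid","loop_end","carriage","plain_pin","hex_key"]:
        for r in pinpoint(q,p)[:2]: print(q,round(r["p"],2),w(p,r["xyz"]),proj(p,w(p,r["xyz"])))
a=cv2.imread("pics/scene0.png");b=cv2.imread("pics/side0.png")
E
```

```text
scene [996.3 -76.5 726. ] [-0.6 -0.  -0.8]
eye 0.7 [575.8  77.7  60.5] [399.8 248.8]
eye 0.62 [ 478.8 -299.4    2.1] [171.5 207.1]
lock_pin 0.93 [ 492.9 -296.9   -0.4] [171.7 214.7]
lock_pin 0.15 [576.5  74.6  60. ] [397.7 249.2]
grip 0.95 [ 501.6 -296.7   11.7] [169.6 214.7]
shank_mid 0.89 [ 482.8 -299.7    4.4] [170.7 208.2]
loop_end 0.65 [579.8  67.7  59.4] [393.2 251. ]
loop_end 0.61 [ 540.5 -291.6   61.5] [162.6 216.6]
carriage 0.7 [581.   72.3  -0.9] [389.5 271.5]
plain_pin 0.83 [ 625.6 -281.2    4.2] [165.2 282.3]
hex_key 0.87 [ 367.7 -195.1   -3.7] [238.6 164. ]
hex_key 0.44 [ 500.8 -292.9    8.9] [172.2 215.4]
side [391.2 436.1 570.1] [ 0.2 -0.7 -0.7]
hole 0.94 [580.   74.5  58.3] [214.6 292.3]
eye 0.55 [581.7  68.5  55. ] [215.2 290.4]
lock_pin 0.51 [ 481.6 -296.2   -1. ] [322.5 185.4]
grip 0.85 [ 499.7 -293.    14.6] [314.4 179.1]
loop_end 0.41 [ 541.3 -286.8   62.4] [295.4 159.1]
carriage 0.87 [575.7  74.1   0.1] [220.7 315.9]
carriage 0.65 [ 479.5 -298.5    6.5] [323.9 182.1]
plain_pin 0.43 [ 628.7 -278.1    3.2] [254.5 177.8]
plain_pin 0.18 [577.4  73.3   0.1] [219.9 315.2]
hex_key 0.77 [ 369.5 -190.6   -0.9] [369.9 227.5]
wrist [ 340.5 -500.7  373.8] [-0.3 -0.1 -1. ]
```

View pics/scene0.png

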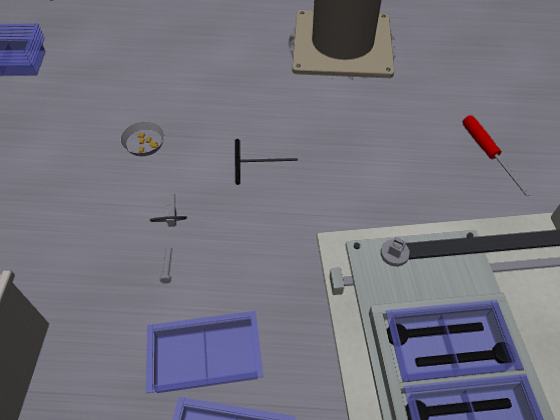

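View pics/side0.png

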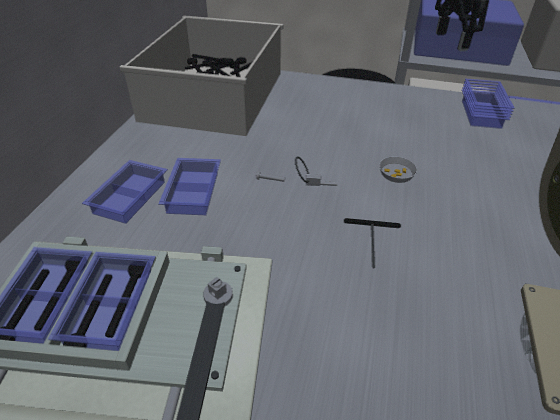

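The scene view shows the lock pin at about (172,215) with its shank pointing up the picture, the plain pin at (166,265) and the stud at (397,248). The side view agrees: pin at (315,181), stud at (216,290). Next I'll measure the carriage direction and the tool axes.

Run:
```python
from h import *
from scipy.spatial.transform import Rotation as R
np.set_printoptions(precision=3,suppress=True)
s=sense(); print(s["time"],s["tool_pos"],s["tcp_rot"],s["finger_gap"],s["ft_force"]); Rt=R.from_euler('xyz',s["tcp_rot"],degrees=True).as_matrix();print(Rt)
p=snapshot("scene");q=snapshot("side");wr=snapshot("wrist")
T=np.array(wr["world_from_camera"]);print("cam in tool",Rt.T@(T[:3,3]-s["tool_pos"]));print(Rt.T@T[:3,:3])
for a,b in [((348,242),(488,232)),((357,245),(470,236)),((320,234),(440,226))]:
    A=onz(p,*a,46);B=onz(p,*b,46);d=B-A;print(A,B,np.degrees(np.arctan2(d[1],d[0])))
A=onz(q,238,268,46);B=onz(q,215,375,46);d=B-A;print(A,B,np.degrees(np.arctan2(d[1],d[0])))
im=cv2.resize(p["color"][190:290,340:480],(800,571),interpolation=cv2.INTER_CUBIC)
cv2.imwrite("pics/c1.png",im[:,:,::-1])
```

```text
1.5 [ 268.952 -536.352  231.298] [-179.999    0.001   26.63 ] 85.39252459189258 [ 1.027 -0.863 -0.62 ]
[[ 0.894  0.448 -0.   ]
 [ 0.448 -0.894  0.   ]
 [-0.    -0.    -1.   ]]
cam in tool [  79.992    0.172 -142.49 ]
[[-0.    -0.951 -0.31 ]
 [ 1.    -0.    -0.   ]
 [ 0.    -0.31   0.951]]
[559.397   1.323  46.   ] [526.367 222.074  46.   ] 98.50977795735301
[564.029  15.223  46.   ] [535.825 192.71   46.   ] 99.02939946877689
[547.258 -42.617  46.   ] [519.689 148.062  46.   ] 98.2270559460485
[565.995  10.622  46.   ] [536.368 190.339  46.   ] 99.3610707646845
```

View pics/c1.png

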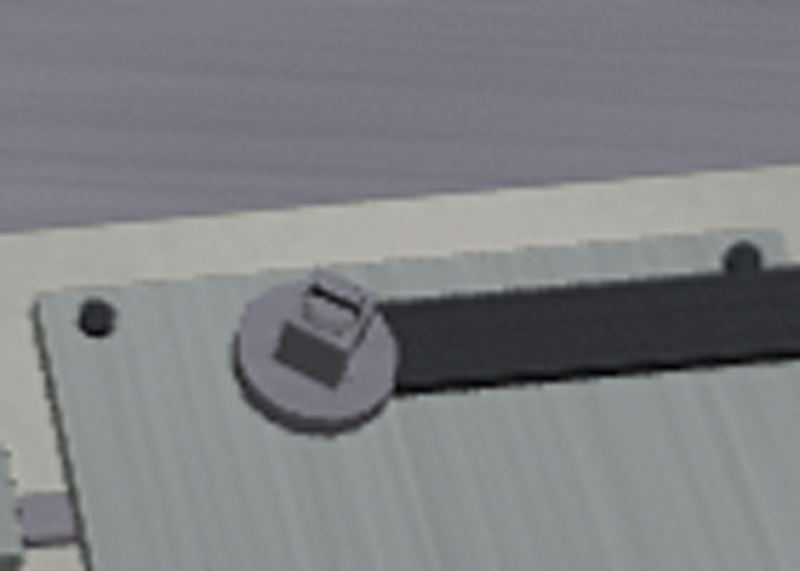

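The carriage's +y is world yaw ≈ 98.8°. The crop shows the dark line on the stud's cap, from (308,290) to (358,312), so the hole is turned well towards +x. I'll move over the lock pin and turn.

Call:
{"method": "play_rows", "body": {"increments": [[1, [26, -9, 7], 0], [1, [26, -9, 7], 0], [1, [26, -9, 7], 0], [1, [26, -9, 7], 0], [1, [26, -9, 7], 0], [1, [26, -9, 7], 0], [1, [26, -9, 7], 0], [1, [26, -9, 7], 0], [1, [26, -9, 7], 0], [1, [26, -9, 7], 0], [1, [26, -9, 7], 0], [1, [26, -9, 7], 0]]}}

```text
time: 2.65
tool_pos: [500.3, -298.9, 147.1]
tcp_rot: [180.0, -0.0, 26.6]
ft_force: [-0.3, -0.9, -1.6]
finger_gap: 85.3
grip_force: 0.0
```

Call:
{"method": "play_rows", "body": {"increments": [[1, [0, 0, 0], -0.12], [1, [0, 0, 0], -0.12], [1, [0, 0, 0], -0.12], [1, [0, 0, 0], -0.12], [1, [0, 0, 0], -0.12], [1, [0, 0, 0], -0.12], [1, [0, 0, 0], -0.12], [1, [0, 0, 0], -0.12], [1, [0, 0, 0], -0.12], [1, [0, 0, 0], -0.12], [1, [0, 0, 0], -0.12], [1, [0, 0, 0], -0.12]]}}

```text
time: 3.65
tool_pos: [499.5, -300.0, 147.3]
tcp_rot: [180.0, 0.0, 109.5]
ft_force: [0.0, -0.4, 0.2]
finger_gap: 85.4
grip_force: 0.0
```

Call:
{"method": "play_rows", "body": {"increments": [[1, [0, 0, 0], -0.12], [1, [0, 0, 0], -0.12], [1, [0, 0, 0], -0.12], [1, [0, 0, 0], -0.12], [1, [0, 0, 0], -0.12], [1, [0, 0, 0], -0.12], [1, [0, 0, 0], -0.12], [1, [0, 0, 0], -0.12], [1, [0, 0, 0], -0.12], [1, [0, 0, 0], -0.12], [1, [0, 0, 0], -0.12], [1, [0, 0, 0], -0.06]]}}

```text
time: 4.65
tool_pos: [499.5, -299.9, 147.3]
tcp_rot: [-180.0, 0.0, -171.4]
ft_force: [-0.6, 1.0, 0.5]
finger_gap: 85.5
grip_force: 0.0
```

```bash
cat >> h.py <<'E'
from scipy.spatial.transform import Rotation as R
def Rt(s): return R.from_euler('xyz',s["tcp_rot"],degrees=True).as_matrix()
np.set_printoptions(precision=2,suppress=True)
E
python3 - <<'E'
from h import *
p=snapshot("wrist");s=sense();print(s["time"],s["tool_pos"],s["tcp_rot"],s["joint_pos"],s["finger_gap"])
save(p,"w1")
for q in ["lock_pin","grip","shank_mid","loop_end","plain_pin"]:
    for r in pinpoint(q,p)[:2]: print(q,round(r["p"],2),w(p,r["xyz"]),proj(p,w(p,r["xyz"])))
E
```

```text
4.7 [ 499.5  -299.95  147.35] [-180.      0.   -171.32] [ -36.03    7.88   93.71    0.     78.4  -134.71] 85.4436857765274
lock_pin 0.57 [ 492.03 -297.1     1.46] [279.92 189.89]
grip 0.96 [ 499.44 -295.69   11.52] [280.34 200.21]
shank_mid 0.84 [ 479.97 -300.85    3.89] [278.01 177.78]
loop_end 0.88 [ 542.46 -286.58   58.27] [283.94 265.23]
plain_pin 0.7 [ 626.52 -280.65    0.3 ] [275.99 307.43]
```

View pics/w1.png

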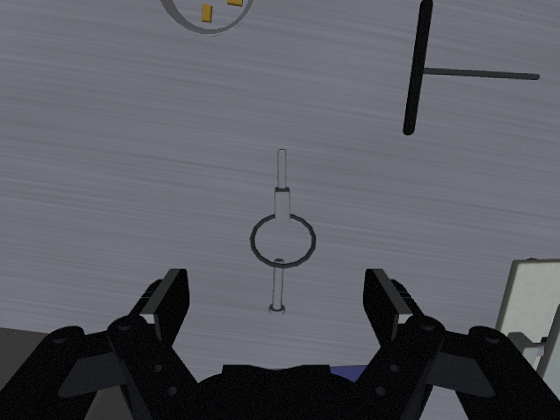

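The wrist view shows the pin aligned with the tool, with the tip at (282,149), shoulder at about (282,188) and ring end at about (283,265). I'll refine position and yaw from these pixels.

Run:
```python
from h import *
p=snapshot("wrist");s=sense()
tip=onz(p,282,150,6);sh=onz(p,282,188.5,22);le=onz(p,283.5,265,60)
print(tip,sh,le)
for a,b in[(le,tip),(sh,tip)]:
    d=tip-a;print(np.hypot(*d[:2]),np.degrees(np.arctan2(d[1],d[0])))
d=(tip-le)[:2];d/=np.hypot(*d)
g=tip[:2]-d*47.5;g2=le[:2]+d*42.5;g3=sh[:2]-d*11.5;print("grip",g,g2,g3)
for x in(g,g2,g3): print("shift tool",Rt(s).T@(np.array([*x,3.])-s["tool_pos"]))
```

```text
[ 453.28 -300.81    6.  ] [ 485.4  -296.37   22.  ] [ 541.47 -287.53   60.  ]
89.18504302640889 -171.43614131781155
32.424707992362464 -172.13127138699295
grip [ 500.25 -293.74] [ 499.44 -293.86] [ 496.77 -294.66]
shift tool [ -1.64   6.04 144.31]
shift tool [ -0.82   6.04 144.31]
shift tool [  1.94   5.62 144.31]
```

Call:
{"method": "play_rows", "body": {"increments": [[1, [0, 1, 16], 0], [1, [0, 1, 16], 0], [1, [0, 1, 16], 0], [1, [0, 1, 16], 0], [1, [-0.5, 1, 16], 0], [1, [0, 0, 16], 0], [1, [0, 0, 16], 0], [1, [0, 0, 14], 0], [1, [0, 0, 9], 0], [1, [0, 0, 6], 0], [1, [0, 0, 4], 0], [1, [0, 0, 0], 0]]}}

```text
time: 6.0
tool_pos: [499.0, -294.8, 1.8]
tcp_rot: [180.0, -0.0, -171.8]
ft_force: [-0.3, 0.1, -0.4]
finger_gap: 85.2
grip_force: 0.0
```

Call:
{"method": "play_rows", "body": {"increments": [[-1, [0, 0, 0], 0], [-1, [0, 0, 0], 0], [-1, [0, 0, 0], 0], [-1, [0, 0, 0], 0], [-1, [0, 0, 0], 0], [-1, [0, 0, 0], 0], [-1, [0, 0, 0], 0], [-1, [0, 0, 0], 0], [-1, [0, 0, 0], 0], [-1, [0, 0, 0], 0], [-1, [0, 0, 0], 0], [-1, [0, 0, 0], 0]], "force": 60}}

```text
time: 7.0
tool_pos: [499.6, -295.2, 2.8]
tcp_rot: [-180.0, 0.0, -171.8]
ft_force: [-1.0, -0.5, 4.8]
finger_gap: 12.6
grip_force: 59.2
```

Call:
{"method": "play_rows", "body": {"increments": [[-1, [0, 0, -6], 0], [-1, [0, 0, -11], 0], [-1, [0, 0, -11], 0], [-1, [0, 0, -11], 0.1], [-1, [0, 0, -11], 0.12], [-1, [0, 0, -11], 0.12], [-1, [0, 0, -11], 0.12], [-1, [0, 0, -11], 0.12], [-1, [0, 0, -11], 0.12], [-1, [0, 0, -11], 0.12], [-1, [0, 0, -11], 0.12], [-1, [0, 0, -11], 0.12]]}}

```text
time: 8.0
tool_pos: [499.3, -295.0, 131.0]
tcp_rot: [180.0, 0.0, 127.1]
ft_force: [-0.3, 0.5, -0.6]
finger_gap: 12.7
grip_force: 58.5
```

Call:
{"method": "play_rows", "body": {"increments": [[-1, [0, 0, 0], 0.12], [-1, [0, 0, 0], 0.12], [-1, [0, 0, 0], 0.12], [-1, [0, 0, 0], 0.12], [-1, [0, 0, 0], 0.12], [-1, [0, 0, 0], 0.12], [-1, [0, 0, 0], 0.1], [-1, [0, 0, 0], 0]]}}

```text
time: 8.67
tool_pos: [499.4, -295.0, 130.4]
tcp_rot: [180.0, 0.0, 80.2]
ft_force: [0.1, 0.3, -1.0]
finger_gap: 12.6
grip_force: 58.5
```

Run:
```python
from h import *
s=sense();print(s["time"],s["tool_pos"],s["tcp_rot"],s["finger_gap"],s["grip_force"])
print(Rt(s).T@(np.array([560,-24,130.])-s["tool_pos"]))
```

```text
8.6667 [ 499.37 -295.    130.39] [179.95   0.02  80.22] 12.615335881009852 58.45386028289795
[277.36  13.71   0.3 ]
```

Call:
{"method": "play_rows", "body": {"increments": [[-1, [10, 1, 0], 0], [-1, [25, 1, 0], 0], [-1, [30, 2, 0], 0], [-1, [30, 2, 0], 0], [-1, [30, 2, 0], 0], [-1, [30, 2, 0], 0], [-1, [30, 2, 0], 0], [-1, [30, 1, 0], 0], [-1, [25, 1, 0], 0], [-1, [20, 0, 0], 0], [-1, [10, 0, 0], 0], [-1, [7, 0, 0], 0]]}}

```text
time: 9.67
tool_pos: [558.9, -22.4, 129.6]
tcp_rot: [180.0, -0.0, 80.7]
ft_force: [1.3, -0.4, -1.3]
finger_gap: 12.8
grip_force: 58.5
```

Run:
```python
from h import *
p=snapshot("wrist");s=sense();print(s["time"],s["tool_pos"],s["tcp_rot"],s["finger_gap"],s["grip_force"])
save(p,"w2")
for q in ["lock_pin","grip","shank_mid","loop_end","hole","eye","carriage"]:
    for r in pinpoint(q,p)[:2]: print(q,round(r["p"],2),w(p,r["xyz"]),proj(p,w(p,r["xyz"])),"tool",Rt(s).T@(w(p,r["xyz"])-s["tool_pos"]))
```

```text
9.7167 [558.96 -22.09 129.56] [179.99  -0.03  80.68] 13.178176694557903 58.51096987724304
lock_pin 0.79 [562.88 -10.99 126.74] [279.45 248.43] tool [11.58  2.07  2.83]
lock_pin 0.57 [578.68  69.42  -4.71] [280.97  94.74] tool [ 93.42   4.63 134.32]
grip 0.95 [558.71 -22.14 138.97] [275.   280.35] tool [-0.09 -0.23 -9.41]
grip 0.45 [580.92  71.95  -0.17] [283.23  90.83] tool [ 96.28   6.42 129.78]
hole 0.89 [579.32  73.7   61.31] [282.66  82.1 ] tool [97.78  4.58 68.3 ]
eye 0.89 [578.83  70.01  54.11] [282.55  89.06] tool [94.06  4.68 75.5 ]
carriage 0.77 [581.79  69.24  -0.82] [284.74  94.08] tool [ 93.75   7.73 130.43]
```

View pics/w2.png

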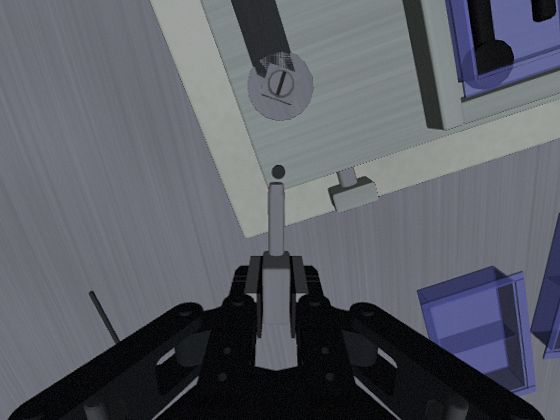

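The wrist view shows the pin held straight with its tip at (277,184). The stud's cap is at (281,83), with its dark line leaning clockwise. I'll zoom in on both to measure them.

Run:
```python
from h import *
p=snapshot("wrist");s=sense()
im=np.vstack([cv2.resize(p["color"][45:125,230:330],(700,560),interpolation=cv2.INTER_CUBIC)])
cv2.imwrite("pics/c2.png",im[:,:,::-1])
T=Rt(s)
for n,u,v,z in [("tip",277,184,131),("sh",276,252,145)]: print(n,T.T@(onz(p,u,v,z)-s["tool_pos"]))
ax=proj(p,s["tool_pos"]+T@np.array([12,0,0]));print(ax)
```

```text
tip [47.21  0.8  -1.73]
sh [ 18.66   0.31 -15.72]
[275.36 250.39]
```

View pics/c2.png

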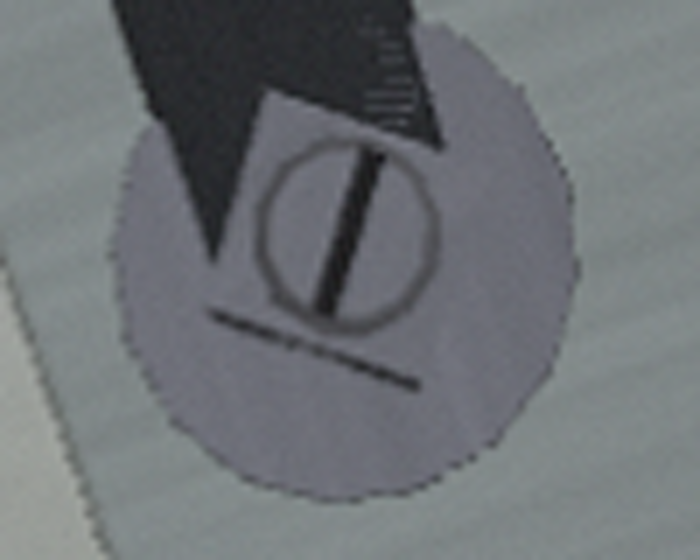

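The zoom shows the cap line running from pixel (276.3,89.6) to (283.1,66.4), the cap centre at (279.7,78.6) and the eye centre at about (279.2,82.4).

Run:
```python
from h import *
p=snapshot("wrist");s=sense();T=Rt(s)
a,b=onz(p,276.3,89.6,80),onz(p,283.1,66.4,80);d=b-a
h=np.degrees(np.arctan2(d[1],d[0]));print("len",np.hypot(*d[:2]),"hole yaw",h,"tool yaw",s["tcp_rot"][2])
c=onz(p,279.7,78.6,80);e=onz(p,279.2,82.4,56);print("cap",c,"eye",e,"mid line",(a+b)/2)
for x in(c,e): print(T.T@(x-s["tool_pos"]))
u=np.array([np.cos(np.radians(h)),np.sin(np.radians(h)),0]);S=(c+e)/2
print("tip at",s["tool_pos"]+T@np.array([47.2,0.8,0]))
```

```text
len 13.168013386651072 hole yaw 63.13248908508458 tool yaw 80.43115288450532
cap [577.6   71.62  80.  ] eye [577.57  71.62  56.  ] mid line [577.62  71.89  80.  ]
[98.21  2.53 49.28]
[98.2   2.51 73.28]
tip at [567.41  21.61 129.28]
```

The stud's axis is at (577.6, 71.6) by both cap and eye, which agree, and the hole's yaw is ≈63.1°. I'll turn the pin to match.

Call:
{"method": "play_rows", "body": {"increments": [[-1, [0, 0, 0], 0.1], [-1, [0, 0, 0], 0.1], [-1, [0, 0, 0], 0.1], [-1, [0, 0, 0], 0], [-1, [0, 0, 0], 0]]}}

```text
time: 10.58
tool_pos: [558.8, -24.3, 129.3]
tcp_rot: [-180.0, 0.0, 63.5]
ft_force: [0.4, 0.2, -1.0]
finger_gap: 12.6
grip_force: 58.5
```

Run:
```python
from h import *
p=snapshot("wrist");s=sense();T=Rt(s);print(s["tool_pos"],s["tcp_rot"],s["ft_force"])
S=np.array([577.6,71.6,0]);print("stud in tool",T.T@(S-s["tool_pos"]))
print(proj(p,[577.6,71.6,80]),proj(p,s["tool_pos"]+T@np.array([47.2,.8,-1.7])))
for q in ["hole","eye"]:
  for r in pinpoint(q,p)[:1]: print(q,r["p"],T.T@(w(p,r["xyz"])-s["tool_pos"]))
g=cv2.cvtColor(p["color"],cv2.COLOR_RGB2GRAY)
u,v=proj(p,[577.6,71.6,80]).astype(int)
im=np.hstack([cv2.resize(p["color"][v-30:v+40,u-35:u+35],(400,400),interpolation=cv2.INTER_CUBIC),cv2.resize(p["color"][170:240,240:310],(400,400),interpolation=cv2.INTER_CUBIC)])
print(u,v);cv2.imwrite("pics/c3.png",im[:,:,::-1])
```

```text
[558.8  -24.28 129.3 ] [180.     0.    63.49] [ 0.36 -0.2  -1.13]
stud in tool [ 94.19 -25.98 129.3 ]
[230.94  86.42] [276.95 184.31]
hole 0.88 [ 94.33 -27.17  67.53]
eye 0.84 [ 95.2  -26.56  70.97]
230 86
```

View pics/c3.png

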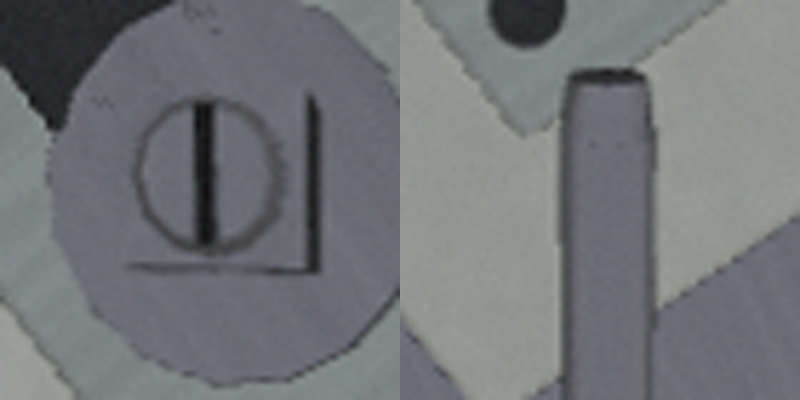

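The line is now parallel to the shank. I'll shift sideways, go down, come forward to leave about 4 mm, and look again.

Call:
{"method": "play_rows", "body": {"increments": [[-1, [0, -4, 4], 0], [-1, [0, -4, 8], 0], [-1, [0, -4, 8], 0], [-1, [0, -4, 8], 0], [-1, [0, -4, 8], 0], [-1, [0, -4, 8], 0], [-1, [2, -2.5, 8], 0], [-1, [4, 0, 5], 0], [-1, [6, 0, 3], 0], [-1, [6, 0, 2], 0], [-1, [5, 0, 1], 0], [-1, [3, 0, 0], 0]]}}

```text
time: 11.73
tool_pos: [547.5, 11.9, 66.4]
tcp_rot: [180.0, -0.0, 63.3]
ft_force: [-0.5, 0.4, -1.4]
finger_gap: 12.6
grip_force: 58.5
```

Call:
{"method": "play_rows", "body": {"increments": [[-1, [0, 0, 0], 0], [-1, [0, 0, 0], 0]]}}

```text
time: 11.9
tool_pos: [547.3, 11.3, 66.7]
tcp_rot: [180.0, -0.0, 63.3]
ft_force: [0.3, 0.0, -0.7]
finger_gap: 12.8
grip_force: 58.5
```

Run:
```python
from h import *
p=snapshot("wrist");s=sense();T=Rt(s);print(s["time"],s["tool_pos"],s["tcp_rot"],s["ft_force"])
S=np.array([577.6,71.6,0]);print("stud in tool",T.T@(S-s["tool_pos"]))
print(proj(p,[577.6,71.6,80]))
v0,u0=105,215
cv2.imwrite("pics/c4.png",cv2.resize(p["color"][v0:v0+90,u0:u0+120],(800,600),interpolation=cv2.INTER_CUBIC)[:,:,::-1])
```

```text
11.95 [547.12  11.08  66.62] [179.97  -0.    63.32] [ 0.67 -0.71 -0.81]
stud in tool [67.76  0.02 66.63]
[275.33 142.99]
```

View pics/c4.png

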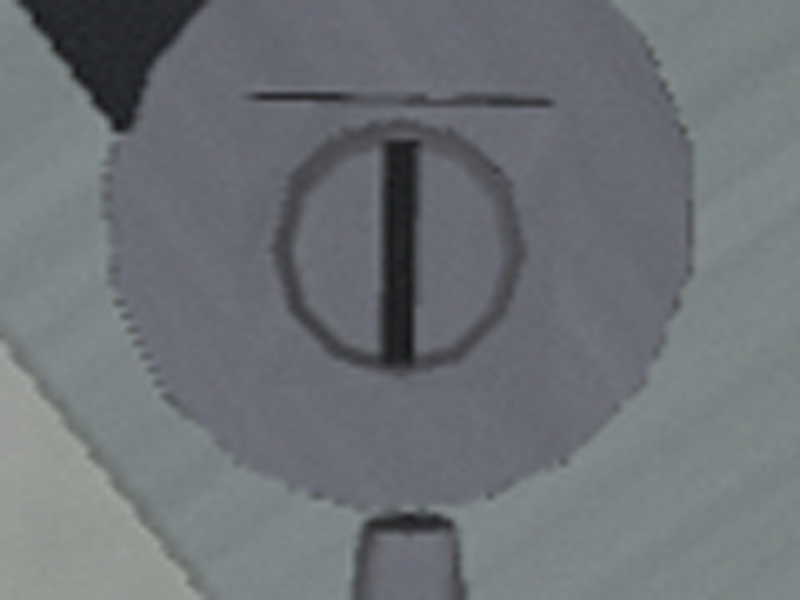

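The tip is at crop x=409 and the cap line at 399, leaning about 1.5°, so I need roughly 0.7 mm sideways plus a small turn. After that I'll come forward, lower, and feel for the eye's top as the height reference.

Call:
{"method": "play_rows", "body": {"increments": [[-1, [2, -0.6, 1], 0.012], [-1, [3, -0.6, 2], 0], [-1, [2, 0, 1.5], 0], [-1, [0, 0, 1], 0], [-1, [0, 0, 0], 0], [-1, [0, 0, 0], 0], [-1, [0, 0, 0], 0]]}}

```text
time: 12.53
tool_pos: [548.9, 17.8, 60.8]
tcp_rot: [-180.0, 0.0, 62.6]
ft_force: [0.5, 0.4, -1.6]
finger_gap: 12.5
grip_force: 58.5
```

Call:
{"method": "play_rows", "body": {"increments": [[-1, [0, 0, 0.4], 0], [-1, [0, 0, 0.4], 0], [-1, [0, 0, 0], 0], [-1, [0, 0, 0], 0]]}}

```text
time: 12.87
tool_pos: [548.9, 17.8, 60.0]
tcp_rot: [-180.0, 0.0, 62.6]
ft_force: [1.0, 0.6, -1.2]
finger_gap: 12.6
grip_force: 58.5
```

Call:
{"method": "play_rows", "body": {"increments": [[-1, [0, 0, 0.5], 0], [-1, [0, 0, 0], 0], [-1, [0, 0, 0], 0]]}}

```text
time: 13.12
tool_pos: [548.9, 17.9, 59.4]
tcp_rot: [-180.0, 0.0, 62.6]
ft_force: [-0.1, -0.3, -0.9]
finger_gap: 12.7
grip_force: 58.5
```

Call:
{"method": "play_rows", "body": {"increments": [[-1, [0, 0, 0.5], 0], [-1, [0, 0, 0], 0], [-1, [0, 0, 0], 0]]}}

```text
time: 13.37
tool_pos: [548.9, 17.9, 59.0]
tcp_rot: [-180.0, 0.0, 62.6]
ft_force: [0.5, -0.4, -2.3]
finger_gap: 12.4
grip_force: 58.5
```

Call:
{"method": "play_rows", "body": {"increments": [[-1, [0, 0, 0.5], 0], [-1, [0, 0, 0], 0], [-1, [0, 0, 0], 0]]}}

```text
time: 13.62
tool_pos: [549.1, 17.8, 58.6]
tcp_rot: [180.0, -0.0, 62.6]
ft_force: [-0.1, 0.4, -0.3]
finger_gap: 12.6
grip_force: 58.6
```

Call:
{"method": "play_rows", "body": {"increments": [[-1, [0, 0, 0.5], 0], [-1, [0, 0, 0], 0], [-1, [0, 0, 0], 0]]}}

```text
time: 13.87
tool_pos: [549.2, 17.8, 58.3]
tcp_rot: [180.0, -0.0, 62.6]
ft_force: [-0.5, -0.6, 2.6]
finger_gap: 12.4
grip_force: 59.0
```

Call:
{"method": "play_rows", "body": {"increments": [[-1, [0, 0, 0.5], 0], [-1, [0, 0, 0], 0], [-1, [0, 0, 0], 0]]}}

```text
time: 14.12
tool_pos: [549.2, 17.8, 58.0]
tcp_rot: [180.0, -0.0, 62.6]
ft_force: [-2.8, -1.1, 5.6]
finger_gap: 12.4
grip_force: 59.5
```

The pin touches at TCP z ≈ 58.65, so hole height needs z ≈ 60.65. I'll raise to that and feel forward gently.

Call:
{"method": "play_rows", "body": {"increments": [[-1, [0, 0, -1.5], 0], [-1, [0, 0, -1.6], 0], [-1, [0, 0, 0], 0], [-1, [1, 0, 0], 0], [-1, [1, 0, 0], 0], [-1, [1, 0, 0], 0], [-1, [0, 0, 0], 0], [-1, [0, 0, 0], 0]]}}

```text
time: 14.78
tool_pos: [550.3, 20.6, 60.5]
tcp_rot: [-180.0, 0.0, 62.6]
ft_force: [0.5, 0.8, -0.9]
finger_gap: 12.6
grip_force: 58.6
```

Call:
{"method": "play_rows", "body": {"increments": [[-1, [0.6, 0, 0], 0], [-1, [0.6, 0, 0], 0], [-1, [0.6, 0, 0], 0], [-1, [0, 0, 0], 0], [-1, [0, 0, 0], 0]]}}

```text
time: 15.2
tool_pos: [551.2, 22.2, 60.6]
tcp_rot: [-180.0, -0.0, 62.6]
ft_force: [0.8, 0.2, -0.5]
finger_gap: 12.8
grip_force: 58.6
```

Call:
{"method": "play_rows", "body": {"increments": [[-1, [0.5, 0, 0], 0], [-1, [0.5, 0, 0], 0], [-1, [0, 0, 0], 0], [-1, [0, 0, 0], 0]]}}

```text
time: 15.53
tool_pos: [551.7, 23.0, 60.6]
tcp_rot: [180.0, -0.0, 62.6]
ft_force: [0.5, -0.9, -0.9]
finger_gap: 12.8
grip_force: 58.6
```

Call:
{"method": "play_rows", "body": {"increments": [[-1, [0.6, 0, 0], 0], [-1, [0.6, 0, 0], 0], [-1, [0.6, 0, 0], 0], [-1, [0, 0, 0], 0], [-1, [0, 0, 0], 0]]}}

```text
time: 15.95
tool_pos: [552.5, 24.7, 60.6]
tcp_rot: [-180.0, 0.0, 62.6]
ft_force: [-1.2, 0.7, -1.3]
finger_gap: 12.4
grip_force: 58.6
```

Call:
{"method": "play_rows", "body": {"increments": [[-1, [0.6, 0, 0], 0], [-1, [0.6, 0, 0], 0], [-1, [0.6, 0, 0], 0], [-1, [0, 0, 0], 0], [-1, [0, 0, 0], 0]]}}

```text
time: 16.37
tool_pos: [553.3, 26.2, 60.6]
tcp_rot: [-180.0, -0.0, 62.6]
ft_force: [-0.6, 0.1, -1.2]
finger_gap: 12.4
grip_force: 58.6
```

Call:
{"method": "play_rows", "body": {"increments": [[-1, [0.7, 0, 0], 0], [-1, [0.7, 0, 0], 0], [-1, [0.7, 0, 0], 0], [-1, [0, 0, 0], 0], [-1, [0, 0, 0], 0]]}}

```text
time: 16.78
tool_pos: [554.3, 28.1, 60.6]
tcp_rot: [-180.0, 0.0, 62.6]
ft_force: [0.3, 0.1, -1.2]
finger_gap: 13.1
grip_force: 58.6
```

It has entered without force. I'll continue.

Call:
{"method": "play_rows", "body": {"increments": [[-1, [1, 0, 0], 0], [-1, [1, 0, 0], 0], [-1, [1, 0, 0], 0], [-1, [1, 0, 0], 0], [-1, [1, 0, 0], 0], [-1, [1, 0, 0], 0], [-1, [1, 0, 0], 0], [-1, [0, 0, 0], 0], [-1, [0, 0, 0], 0]]}}

```text
time: 17.53
tool_pos: [557.5, 34.3, 60.6]
tcp_rot: [-180.0, 0.0, 62.6]
ft_force: [-0.1, -0.1, -0.4]
finger_gap: 12.8
grip_force: 58.6
```

Call:
{"method": "play_rows", "body": {"increments": [[-1, [1, 0, 0], 0], [-1, [1, 0, 0], 0], [-1, [1, 0, 0], 0], [-1, [1, 0, 0], 0], [-1, [1, 0, 0], 0], [-1, [1, 0, 0], 0], [-1, [1, 0, 0], 0], [-1, [0, 0, 0], 0], [-1, [0, 0, 0], 0]]}}

```text
time: 18.28
tool_pos: [560.7, 40.6, 60.6]
tcp_rot: [-180.0, 0.0, 62.6]
ft_force: [-0.5, 0.1, -1.7]
finger_gap: 12.8
grip_force: 58.6
```

Call:
{"method": "play_rows", "body": {"increments": [[-1, [1, 0, 0], 0], [-1, [1, 0, 0], 0], [-1, [1, 0, 0], 0], [-1, [1, 0, 0], 0], [-1, [1, 0, 0], 0], [-1, [1, 0, 0], 0], [-1, [1, 0, 0], 0], [-1, [1, 0, 0], 0], [-1, [0, 0, 0], 0], [-1, [0, 0, 0], 0]]}}

```text
time: 19.12
tool_pos: [564.4, 47.7, 60.6]
tcp_rot: [-180.0, 0.0, 62.6]
ft_force: [0.6, 0.3, -0.6]
finger_gap: 12.9
grip_force: 58.6
```

Call:
{"method": "play_rows", "body": {"increments": [[-1, [1, 0, 0], 0], [-1, [1, 0, 0], 0], [-1, [1, 0, 0], 0], [-1, [1, 0, 0], 0], [-1, [0.8, 0, 0], 0], [-1, [0.5, 0, 0], 0], [-1, [0, 0, 0], 0], [-1, [0, 0, 0], 0]]}}

```text
time: 19.78
tool_pos: [566.8, 52.3, 60.6]
tcp_rot: [-180.0, 0.0, 62.6]
ft_force: [-0.1, 0.0, -2.0]
finger_gap: 12.6
grip_force: 58.6
```

Call:
{"method": "play_rows", "body": {"increments": [[-1, [0.4, 0, 0], 0], [-1, [0.4, 0, 0], 0], [-1, [0, 0, 0], 0], [-1, [0, 0, 0], 0]]}}

```text
time: 20.12
tool_pos: [567.2, 53.0, 60.6]
tcp_rot: [180.0, -0.0, 62.6]
ft_force: [-0.1, 0.3, 0.1]
finger_gap: 12.5
grip_force: 58.6
```

Call:
{"method": "play_rows", "body": {"increments": [[-1, [0.3, 0, 0], 0], [-1, [0.3, 0, 0], 0], [-1, [0, 0, 0], 0], [-1, [0, 0, 0], 0]]}}

```text
time: 20.45
tool_pos: [567.5, 53.5, 60.6]
tcp_rot: [180.0, -0.0, 62.6]
ft_force: [0.5, -0.1, -1.3]
finger_gap: 12.7
grip_force: 58.6
```

Call:
{"method": "play_rows", "body": {"increments": [[-1, [0.3, 0, 0], 0], [-1, [0.2, 0, 0], 0], [-1, [0, 0, 0], 0], [-1, [0, 0, 0], 0]]}}

```text
time: 20.78
tool_pos: [567.5, 53.6, 60.6]
tcp_rot: [-180.0, 0.0, 62.6]
ft_force: [-2.6, -3.6, 1.6]
finger_gap: 12.6
grip_force: 58.7
```

Call:
{"method": "play_rows", "body": {"increments": [[-1, [0.2, 0, 0], 0], [-1, [0.2, 0, 0], 0], [-1, [0, 0, 0], 0], [-1, [0, 0, 0], 0]]}}

```text
time: 21.12
tool_pos: [567.5, 53.7, 60.6]
tcp_rot: [-180.0, 0.1, 62.6]
ft_force: [-4.0, -6.1, 2.1]
finger_gap: 12.5
grip_force: 58.9
```

Call:
{"method": "play_rows", "body": {"increments": [[-1, [0.2, 0, 0], 0], [-1, [0.2, 0, 0], 0], [-1, [0, 0, 0], 0], [-1, [0, 0, 0], 0]]}}

```text
time: 21.45
tool_pos: [567.5, 53.7, 60.5]
tcp_rot: [-180.0, 0.1, 62.6]
ft_force: [-5.1, -6.9, 3.1]
finger_gap: 13.1
grip_force: 59.0
```

The shoulder is bearing (8.6 N, TCP 20.5 mm from the axis, as it should be when home). I'll ease off, open and rise.

Call:
{"method": "play_rows", "body": {"increments": [[-1, [-0.4, 0, 0], 0], [0.2, [0, 0, 0], 0], [0.2, [0, 0, 0], 0], [0.2, [0, 0, 0], 0], [0.2, [0, 0, 0], 0], [0.2, [0, 0, 0], 0], [0.2, [0, 0, -5], 0], [0.2, [0, 0, -15], 0], [0.2, [0, 0, -20], 0], [0.2, [0, 0, -25], 0], [0.2, [0, 0, -20], 0], [0.2, [0, 0, -15], 0]]}}

```text
time: 22.45
tool_pos: [568.8, 54.5, 163.5]
tcp_rot: [179.9, -0.1, 62.6]
ft_force: [0.1, -0.4, 0.1]
finger_gap: 51.5
grip_force: 0.0
```

Call:
{"method": "play_rows", "body": {"increments": [[-1, [-6, 0, 0], 0], [-1, [-12, 0, 0], 0], [-1, [-12, 0, 0], 0], [-1, [-12, 0, 0], 0], [-1, [-12, 0, 0], 0], [-1, [-12, 0, 0], 0], [-1, [-6, 0, 0], 0], [-1, [0, 0, 0], 0], [-1, [0, 0, 0], 0]]}}

```text
time: 23.2
tool_pos: [534.6, -10.0, 160.6]
tcp_rot: [180.0, -0.0, 62.5]
ft_force: [-0.5, -0.1, -0.1]
finger_gap: 0.2
grip_force: 0.0
```

Run:
```python
from h import *
s=sense();T=Rt(s);print(s["time"],s["tool_pos"],s["tcp_rot"],s["finger_gap"])
for n in("scene","side","wrist"):
  p=snapshot(n);save(p,n+"5")
  for q in ["lock_pin","grip","loop_end","hole","eye"]:
    for r in pinpoint(q,p)[:1]: print(n,q,round(r["p"],2),w(p,r["xyz"]),T.T@(w(p,r["xyz"])-s["tool_pos"]))
```

```text
23.2 [534.64 -10.04 160.58] [180.    -0.01  62.54] 0.16078238413753296
scene lock_pin 0.95 [574.54  63.5   55.97] [ 83.63   1.49 104.63]
scene grip 0.71 [569.72  53.54  66.36] [72.56  1.81 94.24]
scene loop_end 0.47 [552.04   8.2  115.24] [24.2   7.02 45.34]
scene hole 0.84 [577.99  70.29  61.49] [91.24  1.42 99.11]
scene eye 0.56 [575.05  75.04  58.38] [ 94.1   -3.38 102.22]
side lock_pin 0.71 [567.96  62.85  58.13] [ 80.01  -4.05 102.46]
side grip 0.85 [567.66  51.98  66.55] [70.23  0.7  94.04]
side loop_end 0.59 [545.69  10.26 114.77] [23.1   0.45 45.81]
side hole 0.8 [578.11  73.9   57.85] [ 94.49  -0.14 102.75]
side eye 0.65 [580.18  68.62  56.22] [ 90.77   4.14 104.38]
wrist lock_pin 0.85 [575.69  64.38  56.15] [ 84.94   2.1  104.45]
wrist grip 0.91 [569.67  53.01  66.66] [72.07  2.01 93.93]
wrist loop_end 0.98 [548.62  12.2  109.97] [26.16  2.15 50.61]
wrist hole 0.69 [576.59  68.74  59.9 ] [ 89.21   0.9  100.7 ]
wrist eye 0.62 [580.14  73.2   59.65] [ 94.81   1.99 100.95]
```

View pics/wrist5.png

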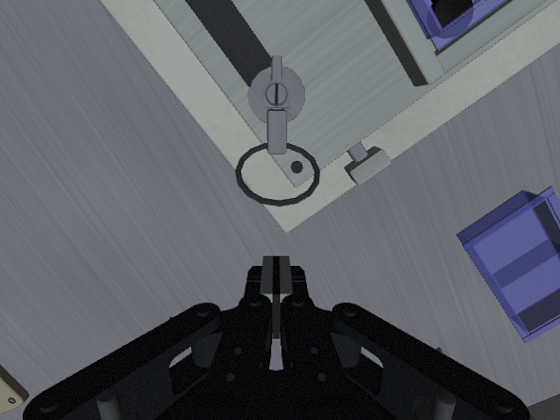

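The shank tip shows beyond the stud at (277,60), and the loop stands open with its end at (278,203), so the pin is home. I'll lower behind the loop and swing it forward.

Call:
{"method": "play_rows", "body": {"increments": [[-1, [0, 1, 8], 0], [-1, [0, 0, 12], 0], [-1, [0, 0, 12], 0], [-1, [0, 0, 12], 0], [-1, [0, 0, 12], 0], [-1, [0, 0, 8], 0], [-1, [3, 0, 0], 0], [-1, [4, 0, 0], 0], [-1, [4, 0, 0], 0], [-1, [4, 0, 0], 0], [-1, [4, 0, 0], 0], [-1, [4, 0, 0], 0]]}}

```text
time: 25.1
tool_pos: [547.1, 10.3, 97.7]
tcp_rot: [179.9, 0.0, 62.6]
ft_force: [-1.9, -3.7, 3.1]
finger_gap: 0.1
grip_force: 2.2
```

Call:
{"method": "play_rows", "body": {"increments": [[-1, [4, 0, 0], 0], [-1, [4, 0, 0], 0], [-1, [4, 0, 0], 0], [-1, [4, 0, 0], 0], [-1, [4, 0, 0], 0], [-1, [4, 0, 0], 0]]}}

```text
time: 25.6
tool_pos: [557.4, 32.2, 96.5]
tcp_rot: [-180.0, -0.0, 62.6]
ft_force: [0.2, -2.5, 1.5]
finger_gap: -0.1
grip_force: 1.3
```

Call:
{"method": "play_rows", "body": {"increments": [[-1, [4, 0, 0], 0], [-1, [4, 0, 0], 0], [-1, [4, 0, 0], 0], [-1, [4, 0, 0], 0], [-1, [2, 0, 0], 0]]}}

```text
time: 26.02
tool_pos: [565.4, 48.3, 96.2]
tcp_rot: [-180.0, 0.0, 62.6]
ft_force: [-0.6, -2.8, -1.6]
finger_gap: 0.3
grip_force: 1.1
```

Call:
{"method": "play_rows", "body": {"increments": [[-1, [4, 0, 0], 0], [-1, [4, 0, 0], 0], [-1, [4, 0, 0], 0], [-1, [3, 0, 0], 0], [-1, [0, 0, 0], 0]]}}

```text
time: 26.43
tool_pos: [573.0, 61.9, 96.9]
tcp_rot: [180.0, -0.1, 62.6]
ft_force: [0.3, 0.8, -1.2]
finger_gap: -0.1
grip_force: 0.0
```

Call:
{"method": "play_rows", "body": {"increments": [[-1, [2, 0, 0], 0], [-1, [2, 0, 0], 0], [-1, [2, 0, 0], 0], [-1, [0, 0, 0], 0], [-1, [0, 0, 0], 0]]}}

```text
time: 26.85
tool_pos: [575.3, 66.4, 96.7]
tcp_rot: [180.0, -0.0, 62.6]
ft_force: [-0.3, -0.0, 0.2]
finger_gap: 0.0
grip_force: 0.0
```

Run:
```python
from h import *
s=sense();T=Rt(s);print(s["time"],s["tool_pos"],s["ft_force"])
p=snapshot("wrist");q=snapshot("side")
for p in(p,q):
  for r in pinpoint("loop_end",p)[:2]: print(round(r["p"],2),w(p,r["xyz"]),T.T@(w(p,r["xyz"])-s["tool_pos"]))
```

```text
26.85 [575.28  66.43  96.67] [-0.27 -0.    0.24]
0.97 [585.8   87.51  68.43] [23.56 -0.36 28.24]
0.45 [586.52  88.08  69.83] [24.4   0.02 26.85]
```

It has snapped shut. I'll rise clear, back off and check.

Call:
{"method": "play_rows", "body": {"increments": [[-1, [0, 0, -5], 0], [-1, [0, 0, -10], 0], [-1, [0, 0, -15], 0], [-1, [0, 0, -15], 0], [-1, [0, 0, -15], 0], [-1, [-10, 0, -10], 0], [-1, [-20, 0, 0], 0], [-1, [-20, 0, 0], 0], [-1, [-20, 0, 0], 0], [-1, [-10, 0, 0], 0], [-1, [0, 0, 0], 0], [-1, [0, 0, 0], 0]]}}

```text
time: 28.05
tool_pos: [538.5, -5.0, 167.1]
tcp_rot: [180.0, -0.0, 62.5]
ft_force: [-0.1, -0.4, 1.2]
finger_gap: -0.2
grip_force: 0.0
```

Run:
```python
from h import *
p=snapshot("wrist");s=sense();print(s["time"],s["tool_pos"])
for q in ["lock_pin","loop_end","shank_mid","carriage","hole"]:
  for r in pinpoint(q,p)[:1]: print(q,round(r["p"],2),w(p,r["xyz"]))
u,v=proj(p,[577.6,71.6,70]).astype(int);v0=max(v-60,0)
cv2.imwrite("pics/c6.png",cv2.resize(p["color"][v0:v0+120,u-80:u+80],(800,600),interpolation=cv2.INTER_CUBIC)[:,:,::-1])
```

```text
28.1 [538.7   -4.51 166.97]
lock_pin 0.68 [573.43  64.03  59.41]
loop_end 0.87 [585.28  89.64  66.51]
shank_mid 0.91 [576.88  67.4   59.28]
carriage 0.76 [578.59  71.21  -2.14]
hole 0.78 [580.67  72.32  62.23]
```

View pics/c6.png

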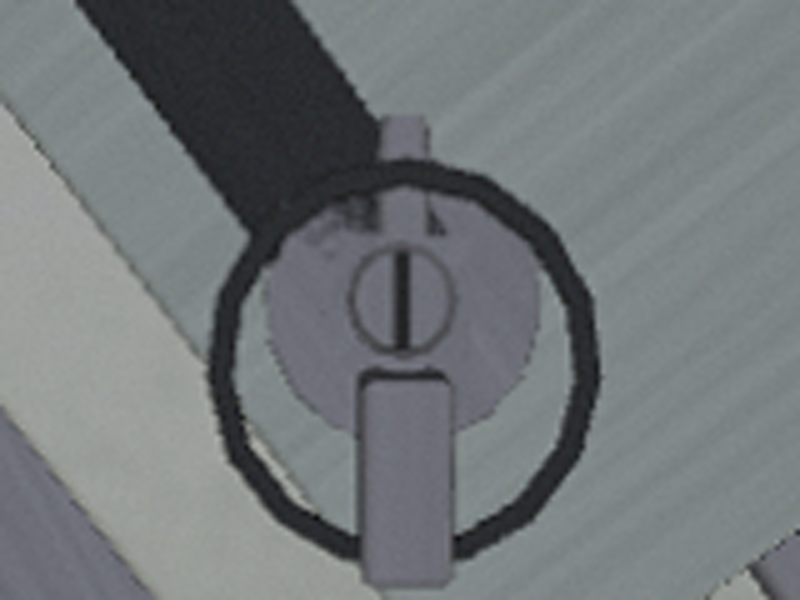

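The crop shows the loop lying round the stud, over the shank at (405,172), with the tip at (405,117). The dark band at (400,375) might be a gap at the shoulder, so I'll check it numerically.

Run:
```python
from h import *
p=snapshot("wrist");s=sense();T=Rt(s)
u,v=proj(p,[577.6,71.6,70]).astype(int);v0=max(v-60,0)
f=lambda x,y,z:(T.T@(onz(p,u-80+x/5,v0+y/5,z)-s["tool_pos"]))[0]
c=f(402,300,80);print("tip-axis",f(405,117,65)-c,"shoulder top edge",f(402,382,78.5)-c,f(402,372,78.5)-c,"head rear",f(402,585,78.5)-c)
```

```text
tip-axis 25.915494872051866 shoulder top edge -11.279315124297142 -9.88201214902378 head rear -40.775349877639506
```

The pin may sit about 1 mm off the stud, so I'll press the back of the head gently with shut fingers, staying under the 15 N carriage drag.

Call:
{"method": "play_rows", "body": {"increments": [[-1, [0, 0, 10], 0], [-1, [0, 0, 15], 0], [-1, [0, 0, 20], 0], [-1, [0, 0, 20], 0], [-1, [0, 0, 18], 0], [-1, [0, 0, 12], 0], [-1, [0, 0, 8], 0], [-1, [8, 0, 3], 0], [-1, [9, 0, 0], 0], [-1, [7, 0, 0], 0], [-1, [4, 0, 0], 0], [-1, [0, 0, 0], 0]]}}

```text
time: 29.4
tool_pos: [552.7, 21.3, 61.8]
tcp_rot: [179.9, -0.1, 62.7]
ft_force: [0.5, -0.4, 0.5]
finger_gap: 0.1
grip_force: 0.0
```

Call:
{"method": "play_rows", "body": {"increments": [[-1, [1, 0, 0], 0], [-1, [1, 0, 0], 0], [-1, [0.6, 0, 0], 0], [-1, [0, 0, 0], 0], [-1, [0, 0, 0], 0]]}}

```text
time: 29.82
tool_pos: [552.4, 22.3, 60.6]
tcp_rot: [180.0, -0.0, 62.6]
ft_force: [-0.2, 0.9, -0.8]
finger_gap: 0.1
grip_force: 0.0
```

Call:
{"method": "play_rows", "body": {"increments": [[-1, [0.5, 0, 0], 0], [-1, [0.5, 0, 0], 0], [-1, [0, 0, 0], 0], [-1, [0, 0, 0], 0]]}}

```text
time: 30.15
tool_pos: [552.9, 23.3, 60.6]
tcp_rot: [-180.0, -0.0, 62.6]
ft_force: [-0.4, -0.3, -0.1]
finger_gap: 0.3
grip_force: 0.0
```

Call:
{"method": "play_rows", "body": {"increments": [[-1, [0.4, 0, 0], 0], [-1, [0.4, 0, 0], 0], [-1, [0, 0, 0], 0], [-1, [0, 0, 0], 0]]}}

```text
time: 30.48
tool_pos: [553.3, 24.1, 60.6]
tcp_rot: [-180.0, -0.0, 62.6]
ft_force: [-0.4, -1.4, 0.5]
finger_gap: -0.3
grip_force: 0.0
```

Call:
{"method": "play_rows", "body": {"increments": [[-1, [0.4, 0, 0], 0], [-1, [0.4, 0, 0], 0], [-1, [0, 0, 0], 0], [-1, [0, 0, 0], 0]]}}

```text
time: 30.82
tool_pos: [553.7, 24.7, 60.6]
tcp_rot: [180.0, 0.0, 62.6]
ft_force: [-0.6, -0.3, 0.5]
finger_gap: 0.1
grip_force: 0.4
```

Call:
{"method": "play_rows", "body": {"increments": [[-1, [0.3, 0, 0], 0], [-1, [0.3, 0, 0], 0], [-1, [0, 0, 0], 0], [-1, [0, 0, 0], 0]]}}

```text
time: 31.15
tool_pos: [553.9, 25.1, 60.6]
tcp_rot: [180.0, 0.0, 62.6]
ft_force: [-1.2, -3.4, 1.1]
finger_gap: 0.1
grip_force: 1.3
```

Call:
{"method": "play_rows", "body": {"increments": [[-1, [0.3, 0, 0], 0], [-1, [0, 0, 0], 0], [-1, [0, 0, 0], 0]]}}

```text
time: 31.4
tool_pos: [554.1, 25.3, 60.7]
tcp_rot: [180.0, 0.0, 62.6]
ft_force: [-2.0, -3.8, 2.7]
finger_gap: 0.2
grip_force: 2.4
```

Call:
{"method": "play_rows", "body": {"increments": [[-1, [0.4, 0, 0], 0], [-1, [0, 0, 0], 0], [-1, [0, 0, 0], 0]]}}

```text
time: 31.65
tool_pos: [554.2, 25.4, 60.7]
tcp_rot: [180.0, 0.0, 62.6]
ft_force: [-2.9, -6.0, 2.6]
finger_gap: 0.1
grip_force: 3.3
```

Call:
{"method": "play_rows", "body": {"increments": [[-1, [0.3, 0, 0], 0], [-1, [0, 0, 0], 0], [-1, [0, 0, 0], 0]]}}

```text
time: 31.9
tool_pos: [554.2, 25.4, 60.8]
tcp_rot: [180.0, 0.1, 62.6]
ft_force: [-3.2, -7.5, 4.6]
finger_gap: -0.2
grip_force: 3.9
```

It stands solid at about 8 N, so the pin is home. I'll back off, rise and check.

Call:
{"method": "play_rows", "body": {"increments": [[-1, [-2, 0, 0], 0], [-1, [-6, 0, 0], 0], [-1, [-10, 0, 0], 0], [-1, [-10, 0, 0], 0], [-1, [-5, 0, -10], 0], [-1, [0, 0, -20], 0], [-1, [0, 0, -25], 0], [-1, [0, 0, -25], 0], [-1, [0, 0, -20], 0], [-1, [0, 0, -7], 0], [-1, [0, 0, 0], 0], [-1, [0, 0, 0], 0]]}}

```text
time: 32.9
tool_pos: [539.1, -3.3, 167.4]
tcp_rot: [180.0, -0.0, 62.6]
ft_force: [-0.4, -0.5, -0.3]
finger_gap: 0.3
grip_force: 0.0
```

Run:
```python
from h import *
p=snapshot("wrist");s=sense();print(s["time"],s["tool_pos"])
for q in ["lock_pin","loop_end","shank_mid","carriage","hole"]:
  for r in pinpoint(q,p)[:1]: print(q,round(r["p"],2),w(p,r["xyz"]))
u,v=proj(p,[577.6,71.6,70]).astype(int);v0=max(v-60,0)
im=p["color"][v0:v0+120,u-80:u+80]
old=cv2.imread("pics/c6.png")[:,:,::-1]; new=cv2.resize(im,(800,600),interpolation=cv2.INTER_CUBIC)
# column profile through the pin's axis, old and new
for n,i in(("old",old),("new",new)): 
    g=cv2.cvtColor(np.ascontiguousarray(i),cv2.COLOR_RGB2GRAY)
    print(n,[(y,int(g[y,428:440].mean())) for y in range(340,400,5)])
    print("  tip",[(y,int(g[y,398:410].mean())) for y in range(95,140,5)],"rear",[(y,int(g[y,398:410].mean())) for y in range(565,600,5)])
print(proj(p,[577.6,71.6,80])-[u-80,v0])
```

```text
32.95 [538.41  -3.21 166.31]
lock_pin 0.71 [577.02  65.66  58.75]
loop_end 0.86 [584.94  90.92  66.44]
shank_mid 0.89 [580.56  68.36  62.07]
carriage 0.79 [582.35  74.29  -7.25]
hole 0.71 [576.71  72.45  63.25]
old [(340, 81), (345, 83), (350, 97), (355, 107), (360, 111), (365, 103), (370, 68), (375, 37), (380, 72), (385, 111), (390, 113), (395, 110)]
  tip [(95, 129), (100, 128), (105, 128), (110, 130), (115, 120), (120, 112), (125, 112), (130, 113), (135, 111)] rear [(565, 110), (570, 112), (575, 112), (580, 104), (585, 99), (590, 125), (595, 138)]
new [(340, 91), (345, 79), (350, 83), (355, 101), (360, 111), (365, 108), (370, 69), (375, 39), (380, 78), (385, 111), (390, 110), (395, 110)]
  tip [(95, 131), (100, 130), (105, 130), (110, 131), (115, 120), (120, 113), (125, 113), (130, 112), (135, 112)] rear [(565, 111), (570, 111), (575, 112), (580, 102), (585, 97), (590, 125), (595, 138)]
[80.96 60.5 ]
```

```bash
python3 -c "
from bench import *
print(hand_in())"
```

```text
the job is handed in; nothing more can be done
None
```

The lock pin is fully home through the stud's cross hole and its loop has snapped shut over the stud. I let go, the gripper is clear, and the job was handed in at about 33 s. I entered along the hole's measured direction, about 36° off the rails, so the stud was not turned. The carriage showed no movement, and I did not touch the plain pin or the hex key.

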